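# Fetch the tea bowl from behind the pots for decorating

## Task

The little tea bowl stands at the back of the wooden plank, hemmed in by three taller pots that each stand on their own plaster bat: leaving the bowl where it is, first stand all three pots upright on the plywood ware board, then put the tea bowl upright on the middle of the turntable, and only then put every pot back on the middle of the bat it came from (bottle on the round bat, square vase on the square bat, tumbler on the six-sided bat). The pots are fragile: set them down without dropping or tipping any of them, and leave the glaze jar where it is.

Things in the scene. Friction and masses are not known exactly. Their poses are not given: they have to be found in the camera images.
- bottle: Bisque-fired clay bottle, round, 132 mm tall, 0.28 kg: belly 62 mm wide up to 45 mm, a cone from there to the neck, straight neck 32 mm wide from 78 to 126 mm up, lip 36 mm wide above. Pick by the neck. Origin at the centre of its underside, z up its axis. Starts on the round bat.
- slab_vase: Bisque-fired clay vase of square section, 52 x 52 mm, 110 mm tall, 0.30 kg, open at the top, walls 6 mm. Origin at the centre of its underside, z up, x and y square to its flat sides. Starts on the square bat.
- tumbler: Bisque-fired clay tumbler, round and straight, 60 mm wide, 100 mm tall, 0.24 kg, open at the top, wall 4 mm, no handle. Origin at the centre of its underside, z up its axis. Starts on the six-sided bat.
- tea_bowl: The small low pot: bisque-fired clay tea bowl, round, 52 mm wide with straight sides from 10 mm up, foot 40 mm wide, 45 mm tall, 0.12 kg, open at the top, wall 4 mm. Origin at the centre of its underside, z up its axis. Starts on the wooden plank itself, with the plank's back rail 55 to 60 mm behind its centre and the bats' edges about 30 to 50 mm from its centre on the other three sides. The plank's top is 18 mm above the table; its rail rises 45 mm above the table.
- round_bat: Round plaster bat, a disc 80 mm across and 6 mm thick, fixed on the plank. Origin at the centre of its underside, so pots stand 6 mm above it; z up; its x points from the plank's open front to its back rail, its y along the rail.
- square_bat: Square plaster bat, 76 x 76 mm and 6 mm thick, fixed on the plank. Origin at the centre of its underside, z up; x from the plank's front to its back rail, y along the rail.
- hex_bat: Six-sided plaster bat, 80 mm across the flats and 6 mm thick, fixed on the plank. Origin at the centre of its underside, z up; x from the plank's front to its back rail, y along the rail. One bat lies in front of the tea bowl and one at each side of it, 72 to 90 mm from it centre to centre; bats lie at least 100 mm apart; which bat lies where changes.
- ware_board: Side area: plywood ware board 300 mm long (its x) and 130 mm wide (its y), fixed to the table, empty at the start. Origin at its centre at table height; its flat top is 18 mm above the origin. z up.
- turntable: Decorating turntable (banding wheel) of metal, fixed, does not turn: round flat head 160 mm across with concentric rings, its top 60 mm above the table. Origin on its axis at table height, z up.
- glaze_jar: Bystander: closed grey glaze jar with a white cap, 64 mm wide, 85 mm tall, beyond the work. Origin at the centre of its underside. Leave it.

How it is judged:
On the way, in this order (a step that is already met when the one before it is completed fails the run):
1. all three pots stand released and upright on the ware board, the tea bowl still in its place (x of bottle in the frame of ware_board between -0.15 and 0.15 m and y of bottle in the frame of ware_board between -0.065 and 0.065 m and z of bottle in the frame of ware_board between 0.014 and 0.022 m and linear speed of each of bottle, slab_vase, tumbler below 0.02 m/s and angle between each of bottle, slab_vase, tumbler's own z axis and vertical below 0.1 rad and contact force between the fingers and bottle below 0.1 N and x of slab_vase in the frame of ware_board between -0.15 and 0.15 m and y of slab_vase in the frame of ware_board between -0.065 and 0.065 m and z of slab_vase in the frame of ware_board between 0.014 and 0.022 m and contact force between the fingers and slab_vase below 0.1 N and x of tumbler in the frame of ware_board between -0.15 and 0.15 m and y of tumbler in the frame of ware_board between -0.065 and 0.065 m and z of tumbler in the frame of ware_board between 0.014 and 0.022 m and contact force between the fingers and tumbler below 0.1 N and distance of tea_bowl from where it was at the start of the episode below 0.02 m), for 0.2 s.
2. the tea bowl stands released and upright on the middle of the turntable, the three pots still on the ware board (horizontal distance between tea_bowl and turntable below 0.015 m and z of tea_bowl in the frame of turntable between 0.056 and 0.065 m and linear speed of each of tea_bowl, bottle, slab_vase, tumbler below 0.02 m/s and angle between each of tea_bowl, bottle, slab_vase, tumbler's own z axis and vertical below 0.1 rad and contact force between the fingers and tea_bowl below 0.1 N and x of bottle in the frame of ware_board between -0.15 and 0.15 m and y of bottle in the frame of ware_board between -0.065 and 0.065 m and z of bottle in the frame of ware_board between 0.014 and 0.022 m and contact force between the fingers and bottle below 0.1 N and x of slab_vase in the frame of ware_board between -0.15 and 0.15 m and y of slab_vase in the frame of ware_board between -0.065 and 0.065 m and z of slab_vase in the frame of ware_board between 0.014 and 0.022 m and contact force between the fingers and slab_vase below 0.1 N and x of tumbler in the frame of ware_board between -0.15 and 0.15 m and y of tumbler in the frame of ware_board between -0.065 and 0.065 m and z of tumbler in the frame of ware_board between 0.014 and 0.022 m and contact force between the fingers and tumbler below 0.1 N), for 0.2 s.
At the end, for the whole second after the job is handed in: The tea bowl stands upright on the turntable within 15 mm of its axis, and bottle, square vase and tumbler stand upright on the round, square and six-sided bat, each within 14 mm of its bat's centre; all are released and at rest (horizontal distance between tea_bowl and turntable below 0.015 m and z of tea_bowl in the frame of turntable between 0.056 and 0.065 m and linear speed of each of tea_bowl, bottle, slab_vase, tumbler below 0.02 m/s and angle between each of tea_bowl, bottle, slab_vase, tumbler's own z axis and vertical below 0.1 rad and contact force between the fingers and tea_bowl below 0.1 N and horizontal distance between bottle and round_bat below 0.014 m and z of bottle in the frame of round_bat between 0.002 and 0.01 m and contact force between the fingers and bottle below 0.1 N and horizontal distance between slab_vase and square_bat below 0.014 m and z of slab_vase in the frame of square_bat between 0.002 and 0.01 m and contact force between the fingers and slab_vase below 0.1 N and horizontal distance between tumbler and hex_bat below 0.014 m and z of tumbler in the frame of hex_bat between 0.002 and 0.01 m and contact force between the fingers and tumbler below 0.1 N); the robot touches nothing.
It fails at once if a pot is tipped over (more than about 35 degrees) (angle between any of bottle, slab_vase, tumbler, tea_bowl's own z axis and vertical above 0.6 rad).
It fails at once if a pot is dropped (falls free of the fingers by more than about 2 cm) ((linear speed of bottle above 0.65 m/s and contact force between the fingers and bottle below 0.05 N) or (linear speed of slab_vase above 0.65 m/s and contact force between the fingers and slab_vase below 0.05 N) or (linear speed of tumbler above 0.65 m/s and contact force between the fingers and tumbler below 0.05 N) or (linear speed of tea_bowl above 0.65 m/s and contact force between the fingers and tea_bowl below 0.05 N)).
It fails at once if the glaze jar is moved by more than 3 cm (distance of glaze_jar from where it was at the start of the episode above 0.03 m).
It also fails if it takes over 128 s, if anything falls off the work surface, if the arm or the gripper's body presses on something with over 40 N, if the wrist force passes 120 N, or if a joint passes its speed limit or range.

## Robot

A 6-joint arm with a two-finger parallel gripper is mounted at the origin on the work surface. World frame = base frame: x ahead of the robot, y to its left, z up, the work surface at z = 0. Lengths are in m, angles in rad, forces in N, time in s.
With the tool pointing down it reaches from about 0.35 to 0.725 m from the base axis. Payload 4.3 kg.
Tool frame: the origin (TCP) lies on the mounting face of the last link; the fingertips stand 173 mm ahead of it and the grasp point (between the pads) lies ctrl.pinch_z ahead of it (ctrl.pinch_z is the distance from the TCP to the grasp point, in m); z points along the fingers, y is the line along which they close (so a half turn about z gives the same grasp; the last joint's range is limited). The gripper opens to 85 mm and grips with 20 to 120 N. Pads are 22 mm wide; open, the fingers measure 114 mm over their backs; the gripper's body (76 mm by 85 mm) begins 54 mm behind the grasp point. The pads swing forward as they close: fully open they stand 13 mm farther back than shut.
Start: joints at [1.052, 0.377, 0.081, 1.274, 0, 1.46], TCP at [0.229, 0.528, 0.405] pointing down, gripper open.
Joint ranges: [-2.72, 2.72], [-0.84, 1.66], [-1.02, 1.22], [-1.77, 2.12], [-1.37, 1.28], [-3.14, 3.14]. Speed limits (rad/s): [2.57, 2.57, 3.14, 3.14, 3.14, 3.14].

## Interface

Orientations are given as a unit quaternion [w, x, y, z].
In Python, from cell import get_state, vision, ctrl, nets gives the robot as it stands.
- The arm moves only by the shell command python3 -m inch 'ROWS' [FORCE]. ROWS is a JSON object of lists of equal length, an entry for each row: "claw": the opening, from -1 (shut) to 1 (fully open), so that 0 is half open; "translation": the shift along the tool's x, y, z in mm, a list of three; "angular": the turn, a rotation vector about the tool's x, y, z in degrees, a list of three. A call has 1 to 12 rows; each row shifts and turns the commanded pose from where the row before left it, along the tool's axes as they then stand; what a row does not reach is not made up. A row lasts 1/8 s, in which the tool goes at most 62.5 mm and 10.7 degrees, less where a joint would pass 70% of its speed; a pose out of reach is approached as far as the arm can. A call with a gripper value outside its range is refused whole. The fingers move at their own pace and stop on an object; FORCE is the grip in N (left out, the last holds). Time passes only in rows, so rows that do not move let the fingers close. It gives the time, the measured TCP pose, the force, the opening and the grip force at its end, in the units of the state.
- get_state(): the state, without advancing time (a new reading comes with each control period).
- vision.read_camera(name): name is "side" or "top" or "wrist"; returns a dict with "pixels" (384x512x3 uint8, red, green, blue), "fx", "fy", "cx", "cy" (pixels), "position" and "attitude" of the camera in the world; the wrist camera has in their place "T_tool_cam" (4x4, takes a point from camera to tool coordinates, whose origin is the TCP and whose axes are the flange's). Camera axes: x right, y down, z forward; pixel columns grow to the right and rows downward; lengths in m; the calibration is good to about 2 mm. A picture is of the moment at which its call begins: read the wrist's pose just before it. There is no depth.
- ctrl.job_done(): hands the job in; it is judged then, once.
Trained networks look in a picture, given as the dict that the camera call returned (one of the last four; its "shot" number tells which), for a name from the list of things; names that differ only in an ending like _2 or _b are one class to them, and where a whole thing is asked for, a point or a joint stands for the part that bears it (a point fixed in the world has none). Each returns a list of dicts, best first, with "conf" (0 to 1); they miss things now and then, are a little off and sometimes report something else, mostly with a low value. They report only what shows in the picture. A call takes as long as a camera call.
- nets.find_in(label, picture): "box" ([left, top, right, bottom] in pixels, round what is visible of it).
- nets.silhouettes(label, picture): "pixels" (384x512 bool, what is visible of it) and "box" ([left, top, right, bottom] in pixels, round what is visible of it).
- nets.mark_of(label, picture): "position" ([column, row] in pixels: a listed point, or the origin of a listed thing).
The state is a dict: "clock": time; "joint_pos": joint angles; "joint_vel": joint speeds; "joint_efforts": joint torques, N m; "ee_pos": TCP position; "ee_rot": TCP orientation; "wrist_force": force on the tool from outside, world axes, zero at the start; "torque": the same for the moment, N m; "grip_width": finger opening in m; "grasp_force": force on a finger pad.
Only numpy, scipy, OpenCV 4.12 (cv2) and the standard library are available. Lean on these libraries where they do the work, as an engineer would, in place of code of your own. Each camera call takes 0.05 s, during which the arm holds its last target. There are 200 camera calls.

## Working session

There is one attempt and no reset: what is moved stays moved. The work goes in short steps, Python scripts to look and compute and a shell command to move; the robot and the scene stay as the last step left them, time stands still between calls to the robot, and variables do not carry over. Pictures are saved under pics/ and viewed, at most 14 in all, crops included, and the job is handed in when it is done.

```bash
mkdir -p pics; ls; cat > h.py <<'E'
import numpy as np, cv2
from scipy.spatial.transform import Rotation as R
from cell import get_state, vision, ctrl, nets
def rot(q): return R.from_quat([q[1],q[2],q[3],q[0]]).as_matrix()
def cam(name):
    s=get_state(); p=vision.read_camera(name)
    if name=="wrist":
        T=np.eye(4); T[:3,:3]=rot(s['ee_rot']); T[:3,3]=s['ee_pos']
        T=T@np.array(p['T_tool_cam']); return p,T[:3,3],T[:3,:3]
    a=np.array(p['attitude']); 
    return p,np.array(p['position']),(rot(a) if a.size==4 else a)
def ray(c,uv,z):
    p,o,M=c
    d=M@np.array([(uv[0]-p['cx'])/p['fx'],(uv[1]-p['cy'])/p['fy'],1]); return o+d*(z-o[2])/d[2]
def proj(c,x):
    p,o,M=c; v=M.T@(np.array(x)-o); return np.array([p['fx']*v[0]/v[2]+p['cx'],p['fy']*v[1]/v[2]+p['cy']])
def save(c,n): cv2.imwrite('pics/'+n,c[0]['pixels'][:,:,::-1])
E
python3 - <<'E'
from h import *
Z=dict(bottle=.024,slab_vase=.024,tumbler=.024,tea_bowl=.018,round_bat=.018,square_bat=.018,hex_bat=.018,ware_board=0,turntable=0,glaze_jar=0)
s=get_state();print(s, ctrl.pinch_z)
for n in('top','side'):
    c=cam(n);save(c,n+'0.png');print(n,c[1],c[2].round(2).tolist(),c[0]['fx'])
    for k,z in Z.items():
        m=nets.mark_of(k,c[0])[:2]
        print(k,[(np.round(q['conf'],2),np.round(q['position']),ray(c,q['position'],z)[:2].round(3)) for q in m])
E
```

```text
pics
{'clock': 0.0, 'joint_pos': array([1.05174100e+00, 3.78043576e-01, 7.96263084e-02, 1.27441268e+00,
       2.24225004e-06, 1.46050203e+00]), 'joint_vel': array([ 1.28653727e-03, -3.73586627e-05, -1.11934247e-03,  1.05604205e-03,
       -9.29514368e-04, -8.58384951e-04]), 'joint_efforts': array([ 2.21586655e-03, -4.63600445e+01,  2.69876450e+01,  2.05904996e-02,
       -1.47528426e-04,  7.78950579e-06]), 'ee_pos': array([0.22838275, 0.52736018, 0.40377181]), 'ee_rot': array([-3.15776042e-04,  2.02960502e-01,  9.79186397e-01, -9.66534291e-04]), 'wrist_force': array([ 0.0844363 , -0.15621256, -0.24545574]), 'torque': array([ 0.01807358,  0.01111494, -0.02264314]), 'grasp_force': 0.0, 'grip_width': 0.08530771274203267} 0.1547
top [0.49620312 0.00391494 1.26042116] [[0.03, -1.0, 0.09], [-1.0, -0.03, -0.03], [0.03, -0.09, -1.0]] 486.54635731018885
bottle [(np.float64(0.83), array([237., 208.]), array([0.559, 0.015]))]
slab_vase [(np.float64(0.81), array([268., 183.]), array([ 0.625, -0.061]))]
tumbler [(np.float64(0.96), array([205., 186.]), array([0.611, 0.099]))]
tea_bowl [(np.float6
[... 1003 characters left out ...]
ray([248., 232.]), array([0.61 , 0.114]))]
tea_bowl [(np.float64(0.67), array([245., 203.]), array([0.634, 0.032]))]
round_bat [(np.float64(0.57), array([277., 201.]), array([0.559, 0.014]))]
square_bat [(np.float64(0.53), array([255., 173.]), array([ 0.626, -0.064]))]
hex_bat [(np.float64(0.78), array([250., 228.]), array([0.608, 0.101]))]
ware_board [(np.float64(0.66), array([281., 327.]), array([0.508, 0.309])), (np.float64(0.56), array([250., 173.]), array([ 0.641, -0.074]))]
turntable [(np.float64(0.68), array([313., 115.]), array([ 0.502, -0.315])), (np.float64(0.17), array([252., 229.]), array([0.607, 0.09 ]))]
glaze_jar [(np.float64(0.57), array([185., 285.]), array([0.723, 0.254]))]
```

View pics/top0.png

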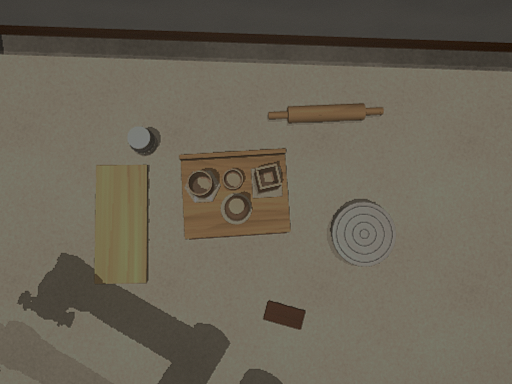

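View pics/side0.png

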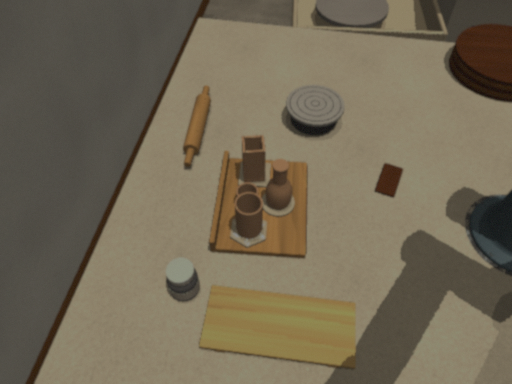

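The top view shows the tumbler on the hex bat at (203,187), the bowl at (234,181), the vase on the square bat at (268,180) and the bottle in front on the round bat at (237,207). The board is at left (120,223), the turntable at right (362,233) and the jar at (142,140). The side view shows the same layout. Next I'll square the tool with the world axes and move above the plank.

```bash
python3 -m inch '{"claw":[1,1,1],"translation":[[0,0,0],[0,0,0],[0,0,0]],"angular":[[0,0,-7.8],[0,0,-7.8],[0,0,-7.8]]}'
python3 -m inch '{"claw":[1,1,1,1,1,1,1,1,1,1,1,1],"translation":[[-23,-42,-4],[-23,-42,-4],[-23,-42,-4],[-23,-42,-4],[-23,-42,-4],[-23,-42,-4],[-23,-42,-4],[-23,-42,-4],[-23,-42,-4],[-23,-42,-4],[-23,-42,-4],[-23,-42,-4]],"angular":[[0,0,0],[0,0,0],[0,0,0],[0,0,0],[0,0,0],[0,0,0],[0,0,0],[0,0,0],[0,0,0],[0,0,0],[0,0,0],[0,0,0]]}'
python3 - <<'E'
from h import *
c=cam('wrist');save(c,'w1.png');print(c[1],c[2].round(2).tolist(),get_state()['ee_pos'],rot(get_state()['ee_rot']).round(3))
for k,z in dict(bottle=.024,slab_vase=.024,tumbler=.024,tea_bowl=.018,round_bat=.018,square_bat=.018,hex_bat=.018).items():
    m=nets.mark_of(k,c[0])[:2]
    print(k,[(np.round(q['conf'],2),np.round(q['position']),ray(c,q['position'],z)[:2].round(3)) for q in m])
E
```

```text
clock: 1.48
ee_pos: [0.2286, 0.5276, 0.4047]
ee_rot: [0.0, -0.002, 1.0, 0.0]
wrist_force: [-1.1, 0.2, 0.0]
grip_width: 0.0853
grasp_force: 0.0
clock: 2.98
ee_pos: [0.5049, 0.022, 0.453]
ee_rot: [0.0, 0.0, 1.0, 0.0]
wrist_force: [0.5, 0.9, 0.5]
grip_width: 0.0856
grasp_force: 0.0
[0.42711304 0.02206011 0.42162953] [[0.0, 0.95, 0.3], [1.0, -0.0, -0.0], [0.0, 0.3, -0.95]] [0.50745985 0.01793419 0.45305205] [[-1.     0.005  0.003]
 [ 0.005  1.    -0.004]
 [-0.003 -0.004 -1.   ]]
bottle [(np.float64(0.7), array([248., 196.]), array([0.553, 0.01 ]))]
slab_vase [(np.float64(0.88), array([203., 240.]), array([ 0.624, -0.058]))]
tumbler [(np.float64(0.97), array([310., 226.]), array([0.601, 0.102])), (np.float64(0.42), array([253., 198.]), array([0.556, 0.017]))]
tea_bowl [(np.float64(0.67), array([259., 239.]), array([0.625, 0.027])), (np.float64(0.57), array([204., 245.]), array([ 0.634, -0.059]))]
round_bat [(np.float64(0.91), array([258., 197.]), array([0.557, 0.025]))]
square_bat [(np.float64(0.7), array([203., 240.]), array([ 0.627, -0.06 ]))]
hex_bat [(np.float64(0.68), array([309., 230.]), array([0.61 , 0.102]))]
```

View pics/w1.png

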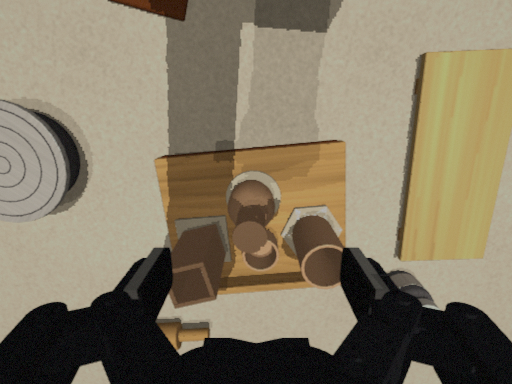

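The wrist view shows the bottle lip at (250,237), tumbler rim at (323,264), vase rim at (193,285) and bowl at (260,255). I'll refine the poses by fitting the known shapes to the silhouettes in several views.

```bash
cat >> h.py <<'E'
from scipy.optimize import minimize
def sec(n,w,z):
    if n==4: a=np.arange(4)*np.pi/2+np.pi/4; r=w/np.sqrt(2)
    elif n==6: a=np.arange(6)*np.pi/3; r=w/np.sqrt(3)
    else: a=np.linspace(0,2*np.pi,40); r=w/2
    return np.c_[r*np.cos(a),r*np.sin(a),0*a+z]
def fr(n,*wz): return [np.r_[sec(n,*p),sec(n,*q)] for p,q in zip(wz[:-1],wz[1:])]
MOD=dict(bottle=fr(0,(.062,0),(.062,.045),(.032,.078),(.032,.126))+fr(0,(.036,.126),(.036,.132)),
 slab_vase=fr(4,(.052,0),(.052,.11)),tumbler=fr(0,(.06,0),(.06,.1)),tea_bowl=fr(0,(.04,0),(.052,.01),(.052,.045)),
 round_bat=fr(0,(.08,0),(.08,.006)),square_bat=fr(4,(.076,0),(.076,.006)),hex_bat=fr(6,(.08,0),(.08,.006)),
 turntable=fr(0,(.16,.055),(.16,.06)),
 ware_board=[np.array([[x,y,z] for x in(-.15,.15) for y in(-.065,.065) for z in(0,.018)])])
def render(c,k,x,y,yaw,z,S=4):
    m=np.zeros((384*S,512*S),np.uint8); Rz=R.from_euler('z',yaw).as_matrix()
    for P in MOD[k]:
        uv=np.array([proj(c,Rz@p+[x,y,z]) for p in P])
        cv2.fillConvexPoly(m,cv2.convexHull(((uv+.5)*S).astype(np.int32)),1)
    return cv2.resize(m.astype(np.float32),(512,384),interpolation=cv2.INTER_AREA)
def fit(k,z,views,x0,useyaw=False):
    ms=[]
    for c in views:
        s=nets.silhouettes(k,c[0])
        if not s: continue
        s=[q for q in s[:3] if np.hypot(*(np.argwhere(q['pixels'])[:,::-1].mean(0)-proj(c,[*x0[:2],z+.03])))<45]
        if s: ms.append((c,s[0]['pixels'].astype(np.float32),round(s[0]['conf'],2)))
    def cost(v,each=False):
        r=[]
        for c,m,_ in ms:
            p=render(c,k,v[0]/100,v[1]/100,v[2]/5 if useyaw else x0[2],z)
            r.append(1-np.minimum(p,m).sum()/np.maximum(p,m).sum())
        return r if each else sum(r)
    v=np.array([x0[0]*100,x0[1]*100,x0[2]*5])[:3 if useyaw else 2]
    sim=np.vstack([v]+[v+d for d in np.eye(len(v))])
    o=minimize(cost,v,method='Nelder-Mead',options=dict(initial_simplex=sim,maxiter=70,xatol=.02,fatol=1e-4))
    print(k,(o.x[:2]/100).round(4),(np.degrees(o.x[2]/5).round(1) if useyaw else ''),'cost',np.round(cost(o.x,True),2),[m[2] for m in ms]); return o.x
E
python3 - <<'E'
from h import *
V=[cam('wrist'),cam('top'),cam('side')]
fit('bottle',.024,V,(.557,.014,0))
fit('slab_vase',.024,V,(.627,-.06,.05),True)
fit('tumbler',.024,V,(.608,.104,0))
fit('tea_bowl',.018,V,(.628,.027,0))
fit('ware_board',0,V[1:],(.513,.312,0),True)
fit('turntable',0,V[1:],(.506,-.3,0))
print(get_state()['ee_pos'])
E
```

```text
bottle [0.556  0.0149]  cost [0.06 0.09] [0.76, 0.95]
slab_vase [ 0.628  -0.0569] 14.1 cost [0.14 0.21 0.07] [0.63, 0.98, 0.68]
tumbler [0.6106 0.1034]  cost [0.09 0.68 0.09] [0.76, 0.55, 0.64]
tea_bowl [0.6303 0.029 ]  cost [0.43 0.18 0.63] [0.78, 0.58, 0.7]
ware_board [0.5122 0.309 ] 2.3 cost [0.03 0.04] [0.55, 0.66]
turntable [ 0.5012 -0.2993]  cost [0.03 0.5 ] [0.95, 0.64]
[0.50436678 0.02351278 0.45268649]
```

```bash
python3 -m inch '{"claw":[1,1,1,1,1,1,1,1,1],"translation":[[-25,-4,20],[-26,-4,20],[0,0,30],[0,0,30],[0,0,25],[0,0,20],[0,0,15],[0,0,12],[0,0,0]],"angular":[[0,0,0],[0,0,0],[0,0,0],[0,0,0],[0,0,0],[0,0,0],[0,0,0],[0,0,0],[0,0,0]]}' 35
python3 -m inch '{"claw":[-1,-1,-1,-1,-1,-1],"translation":[[0,0,0],[0,0,0],[0,0,0],[0,0,0],[0,0,0],[0,0,0]],"angular":[[0,0,0],[0,0,0],[0,0,0],[0,0,0],[0,0,0],[0,0,0]]}' 35
```

```text
clock: 5.45
ee_pos: [0.555, 0.0155, 0.28]
ee_rot: [-0.001, 0.0, 1.0, 0.0]
wrist_force: [0.1, 0.6, 0.4]
grip_width: 0.0853
grasp_force: 0.0
clock: 6.2
ee_pos: [0.5557, 0.0155, 0.2814]
ee_rot: [0.001, 0.0, 1.0, -0.0]
wrist_force: [-0.6, -0.2, 5.7]
grip_width: 0.0312
grasp_force: 35.1
```

```bash
python3 -m inch '{"claw":[-1,-1,-1,-1,-1,-1,-1,-1,-1,-1,-1,-1],"translation":[[0,0,-10],[0,0,-30],[0,0,-30],[0,0,-30],[10,20,0],[18,36,0],[20,40,0],[20,40,0],[20,40,0],[20,40,0],[18,36,0],[12,24,0]],"angular":[[0,0,0],[0,0,0],[0,0,0],[0,0,0],[0,0,0],[0,0,0],[0,0,0],[0,0,0],[0,0,0],[0,0,0],[0,0,0],[0,0,0]]}'
python3 -m inch '{"claw":[-1,-1,-1,-1,-1,-1,-1],"translation":[[6,14,10],[0,0,30],[0,0,30],[0,0,20],[0,0,8],[0,0,5],[0,0,0]],"angular":[[0,0,0],[0,0,0],[0,0,0],[0,0,0],[0,0,0],[0,0,0],[0,0,0]]}'
python3 - <<'E'
from h import *
for i in range(3):
    c=cam('side' if i else 'top')
s=get_state();print(s['ee_pos'],s['wrist_force'])
fit('bottle',.018,[c],(.412,.305,0))
cv2.imwrite('pics/s2.png',c[0]['pixels'][200:384,120:420,::-1])
E
```

```text
clock: 7.7
ee_pos: [0.4148, 0.2932, 0.3789]
ee_rot: [-0.002, -0.001, 1.0, -0.001]
wrist_force: [0.9, -0.9, -2.9]
grip_width: 0.0315
grasp_force: 35.4
clock: 8.57
ee_pos: [0.4116, 0.3055, 0.2778]
ee_rot: [0.0, 0.0, 1.0, 0.0]
wrist_force: [-0.0, 0.1, -3.5]
grip_width: 0.0316
grasp_force: 35.3
[0.41189287 0.30576641 0.2784825 ] [-0.66370653  0.32552102 -2.54988209]
bottle [0.4125 0.304 ]  cost [0.54] [0.64]
```

```bash
python3 -m inch '{"claw":[-1,-1,-1,-1],"translation":[[0,0,1],[0,0,1],[0,0,1],[0,0,0]],"angular":[[0,0,0],[0,0,0],[0,0,0],[0,0,0]]}'
```

```text
clock: 9.28
ee_pos: [0.4115, 0.3056, 0.2754]
ee_rot: [0.0, 0.0, 1.0, 0.0]
wrist_force: [-1.6, -1.4, 4.9]
grip_width: 0.0317
grasp_force: 35.9
```

```bash
python3 -m inch '{"claw":[0,0.6,1,1,1,1,1,1],"translation":[[0,0,0],[0,0,0],[0,0,0],[0,0,0],[0,0,-10],[0,0,-25],[0,0,-25],[0,0,-25]],"angular":[[0,0,0],[0,0,0],[0,0,0],[0,0,0],[0,0,0],[0,0,0],[0,0,0],[0,0,0]]}'
python3 -m inch '{"claw":[1,1,1,1,1,1,1,1,1,1],"translation":[[-15,-15,0],[-25,-25,0],[-30,-30,0],[-30,-30,0],[-30,-30,0],[-30,-30,0],[-25,-25,0],[-14,-17,0],[0,0,0],[0,0,0]],"angular":[[0,0,0],[0,0,0],[0,0,0],[0,0,0],[0,0,0],[0,0,0],[0,0,0],[0,0,0],[0,0,0],[0,0,0]]}'
python3 - <<'E'
from h import *
V=[cam('wrist'),cam('top'),cam('side')];save(V[0],'w3.png')
fit('tumbler',.024,V,(.608,.104,0))
fit('slab_vase',.024,V,(.627,-.06,.2),True)
fit('bottle',.018,V[1:],(.412,.305,0))
E
```

```text
clock: 10.28
ee_pos: [0.4115, 0.3056, 0.3613]
ee_rot: [0.0, 0.0, 1.0, 0.0]
wrist_force: [0.2, -0.9, -0.0]
grip_width: 0.0855
grasp_force: 0.0
clock: 11.52
ee_pos: [0.6098, 0.1041, 0.3598]
ee_rot: [-0.0, -0.0, 1.0, 0.0]
wrist_force: [-0.1, 0.1, -0.7]
grip_width: 0.0858
grasp_force: 0.0
tumbler [0.6099 0.1035]  cost [0.05 0.8  0.15] [0.58, 0.7, 0.65]
slab_vase [ 0.628  -0.0572] 14.8 cost [0.03 0.07 0.72] [0.9, 0.95, 0.86]
bottle [0.4125 0.3073]  cost [0.17 0.12] [0.89, 0.78]
```

View pics/w3.png

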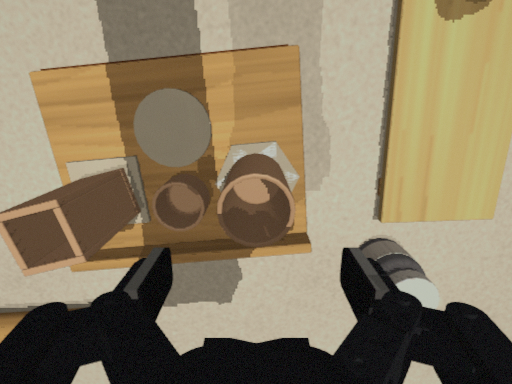

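The tumbler rim at (257,210) sits between the fingers, and the empty round bat shows at (172,128). Now I'll grip the tumbler.

```bash
python3 -m inch '{"claw":[1,1,1,1,1,1],"translation":[[0,0,25],[0,0,30],[0,0,25],[0,0,18],[0,0,13],[0,0,0]],"angular":[[0,0,0],[0,0,0],[0,0,0],[0,0,0],[0,0,0],[0,0,0]]}' 35
python3 -m inch '{"claw":[-1,-1,-1,-1,-1],"translation":[[0,0,0],[0,0,0],[0,0,0],[0,0,0],[0,0,0]],"angular":[[0,0,0],[0,0,0],[0,0,0],[0,0,0],[0,0,0]]}' 35
```

```text
clock: 12.82
ee_pos: [0.6099, 0.1035, 0.2478]
ee_rot: [-0.001, 0.0, 1.0, -0.0]
wrist_force: [0.6, -0.4, 0.4]
grip_width: 0.0856
grasp_force: 0.0
clock: 13.45
ee_pos: [0.6111, 0.1037, 0.25]
ee_rot: [0.001, 0.0, 1.0, 0.0]
wrist_force: [0.7, 1.5, 5.4]
grip_width: 0.0586
grasp_force: 38.5
```

```bash
python3 -m inch '{"claw":[-1,-1,-1,-1,-1,-1,-1,-1,-1,-1,-1,-1],"translation":[[0,0,-10],[0,0,-25],[0,0,-25],[0,20,0],[0,35,0],[0,40,0],[0,40,0],[0,35,0],[0,25,0],[0,15,15],[0,0,25],[0,0,15]],"angular":[[0,0,0],[0,0,0],[0,0,0],[0,0,0],[0,0,0],[0,0,0],[0,0,0],[0,0,0],[0,0,0],[0,0,0],[0,0,0],[0,0,0]]}'
python3 -m inch '{"claw":[-1,-1,-1,-1,-1,-1],"translation":[[0,0,5],[0,0,3],[0,0,1],[0,0,1],[0,0,1],[0,0,0]],"angular":[[0,0,0],[0,0,0],[0,0,0],[0,0,0],[0,0,0],[0,0,0]]}'
```

```text
clock: 14.95
ee_pos: [0.6092, 0.3134, 0.2502]
ee_rot: [-0.002, 0.0, 1.0, -0.001]
wrist_force: [-0.6, -0.5, -3.2]
grip_width: 0.0585
grasp_force: 38.5
clock: 15.7
ee_pos: [0.6108, 0.3136, 0.244]
ee_rot: [0.001, 0.0, 1.0, 0.0]
wrist_force: [-1.0, -0.7, 3.0]
grip_width: 0.0582
grasp_force: 38.9
```

```bash
python3 -m inch '{"claw":[0.6,1,1,1,1,1,1,1],"translation":[[0,0,0],[0,0,0],[0,0,0],[0,0,-10],[0,0,-30],[0,0,-30],[0,0,-30],[0,0,-20]],"angular":[[0,0,0],[0,0,0],[0,0,0],[0,0,0],[0,0,0],[0,0,0],[0,0,0],[0,0,0]]}'
python3 -m inch '{"claw":[1,1,1,1,1,1,1,1,1,1,1,1],"translation":[[0,-20,0],[-2,-35,0],[-2,-40,0],[-2,-45,0],[-2,-45,0],[-2,-45,0],[-2,-45,0],[-2,-40,0],[-2,-35,0],[-1,-20,0],[0,0,0],[0,0,0]],"angular":[[0,0,0],[0,0,0],[0,0,0],[0,0,0],[0,0,0],[0,0,0],[0,0,0],[0,0,0],[0,0,0],[0,0,-7],[0,0,-7],[0,0,0]]}'
python3 - <<'E'
from h import *
V=[cam('wrist'),cam('top'),cam('side')];save(V[0],'w4.png')
fit('slab_vase',.024,V[:2],(.628,-.057,.25),True)
fit('tumbler',.018,V[1:],(.611,.313,0))
fit('hex_bat',.018,V[1:],(.61,.103,0),True)
fit('round_bat',.018,V[1:],(.556,.015,0))
E
```

```text
clock: 16.7
ee_pos: [0.6107, 0.3136, 0.3655]
ee_rot: [0.001, 0.0, 1.0, 0.001]
wrist_force: [0.8, -0.3, -0.5]
grip_width: 0.0854
grasp_force: 0.0
clock: 18.2
ee_pos: [0.6264, -0.0578, 0.3616]
ee_rot: [-0.001, -0.12, 0.993, 0.0]
wrist_force: [0.5, -0.4, -0.8]
grip_width: 0.0856
grasp_force: 0.0
slab_vase [ 0.6275 -0.0569] 14.7 cost [0.02] [0.59]
tumbler [0.6106 0.3151]  cost [0.1  0.09] [0.86, 0.77]
hex_bat [0.6118 0.1051] 34.5 cost [0.04 0.07] [0.89, 0.83]
round_bat [0.557  0.0205]  cost [0.52 0.05] [0.66, 0.59]
```

View pics/w4.png

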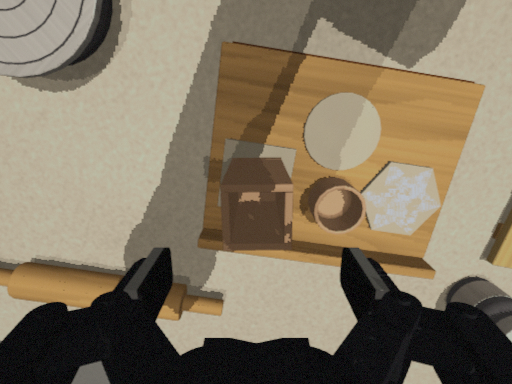

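The vase rim is square with the fingers and centred at about column 257, and the hex and round bats are clear. Now I'll grip the vase.

```bash
python3 -m inch '{"claw":[1,1,1,1,1,1],"translation":[[0,0,25],[0,0,30],[0,0,25],[0,0,14],[0,0,10],[0,0,0]],"angular":[[0,0,0],[0,0,0],[0,0,0],[0,0,0],[0,0,0],[0,0,0]]}' 35
python3 -m inch '{"claw":[-1,-1,-1,-1,-1],"translation":[[0,0,0],[0,0,0],[0,0,0],[0,0,0],[0,0,0]],"angular":[[0,0,0],[0,0,0],[0,0,0],[0,0,0],[0,0,0]]}' 35
python3 -m inch '{"claw":[-1,-1,-1,-1,-1],"translation":[[0,0,-10],[0,0,-25],[0,0,-25],[0,0,-20],[0,0,0]],"angular":[[0,0,0],[0,0,0],[0,0,0],[0,0,7],[0,0,7]]}'
```

```text
clock: 19.5
ee_pos: [0.6273, -0.0565, 0.2584]
ee_rot: [-0.0, -0.122, 0.993, 0.0]
wrist_force: [0.7, -0.6, 0.2]
grip_width: 0.086
grasp_force: 0.0
clock: 20.12
ee_pos: [0.6279, -0.0567, 0.2598]
ee_rot: [0.001, -0.122, 0.993, -0.0]
wrist_force: [0.3, -1.0, 5.2]
grip_width: 0.0517
grasp_force: 38.1
clock: 20.75
ee_pos: [0.6275, -0.0565, 0.3402]
ee_rot: [0.001, 0.002, 1.0, -0.0]
wrist_force: [0.3, -1.2, -4.0]
grip_width: 0.0516
grasp_force: 37.8
```

```bash
python3 -m inch '{"claw":[-1,-1,-1,-1,-1,-1,-1,-1,-1,-1,-1,-1],"translation":[[0,0,-15],[0,0,-15],[5,18,0],[10,30,0],[13,40,0],[14,45,0],[16,50,0],[16,50,0],[14,45,0],[13,40,0],[9,30,0],[5,18,0]],"angular":[[0,0,0],[0,0,0],[0,0,0],[0,0,0],[0,0,0],[0,0,0],[0,0,0],[0,0,0],[0,0,0],[0,0,0],[0,0,0],[0,0,0]]}'
python3 -m inch '{"claw":[-1,-1,-1,-1,-1,-1,-1,-1,-1,-1,-1],"translation":[[0,0,0],[0,0,20],[0,0,30],[0,0,25],[0,0,20],[0,0,12],[0,0,5],[0,0,2],[0,0,1],[0,0,1],[0,0,0]],"angular":[[0,0,0],[0,0,0],[0,0,0],[0,0,0],[0,0,0],[0,0,0],[0,0,0],[0,0,0],[0,0,0],[0,0,0],[0,0,0]]}'
```

```text
clock: 22.25
ee_pos: [0.511, 0.3116, 0.3686]
ee_rot: [-0.0, -0.001, 1.0, 0.0]
wrist_force: [-0.5, -0.5, -4.1]
grip_width: 0.0519
grasp_force: 37.8
clock: 23.62
ee_pos: [0.5128, 0.3097, 0.2538]
ee_rot: [0.001, 0.0, 1.0, 0.0]
wrist_force: [-1.4, -0.3, 2.3]
grip_width: 0.0514
grasp_force: 38.4
```

```bash
python3 -m inch '{"claw":[0.6,1,1,1,1,1,1,1],"translation":[[0,0,0],[0,0,0],[0,0,0],[0,0,-10],[0,0,-30],[0,0,-30],[0,0,-30],[0,0,-10]],"angular":[[0,0,0],[0,0,0],[0,0,0],[0,0,0],[0,0,0],[0,0,0],[0,0,0],[0,0,0]]}'
python3 -m inch '{"claw":[1,1,1,1,1,1,1,1,1,1,1],"translation":[[-8,-20,0],[-13,-30,0],[-16,-40,0],[-20,-45,0],[-20,-45,0],[-18,-40,0],[-13,-35,0],[-10,-25,0],[0,0,0],[0,0,0],[0,0,0]],"angular":[[0,0,0],[0,0,0],[0,0,0],[0,0,0],[0,0,0],[0,0,0],[0,0,0],[0,0,0],[0,0,0],[0,0,0],[0,0,0]]}'
python3 - <<'E'
from h import *
V=[cam('wrist'),cam('top'),cam('side')];save(V[0],'w5.png');save(V[1],'t5.png')
fit('tea_bowl',.018,V,(.63,.029,0))
fit('slab_vase',.018,V[1:],(.512,.309,0),True)
fit('hex_bat',.018,V,(.61,.103,.6),True)
fit('round_bat',.018,V,(.556,.015,0))
fit('square_bat',.018,V,(.627,-.057,.07),True)
fit('turntable',0,V[1:2],(.503,-.3,0))
E
```

```text
clock: 24.62
ee_pos: [0.5131, 0.3098, 0.3655]
ee_rot: [0.002, 0.0, 1.0, 0.001]
wrist_force: [0.1, 0.4, 0.4]
grip_width: 0.0851
grasp_force: 0.0
clock: 26.0
ee_pos: [0.6299, 0.0302, 0.3623]
ee_rot: [-0.0, -0.0, 1.0, 0.0]
wrist_force: [-0.3, -0.0, -0.4]
grip_width: 0.0856
grasp_force: 0.0
tea_bowl [0.6281 0.0286]  cost [0.09 0.1 ] [0.57, 0.65]
slab_vase [0.5133 0.3101] 0.9 cost [0.03 0.1 ] [0.72, 0.88]
hex_bat [0.6104 0.1052] 36.0 cost [0.03 0.06] [0.82, 0.7]
round_bat [0.5562 0.018 ]  cost [0.04 0.07] [0.88, 0.73]
square_bat [ 0.6257 -0.0581] 4.3 cost [0.04 0.19 0.16] [0.7, 0.91, 0.95]
turntable [ 0.5015 -0.2997]  cost [0.04] [0.67]
```

View pics/w5.png

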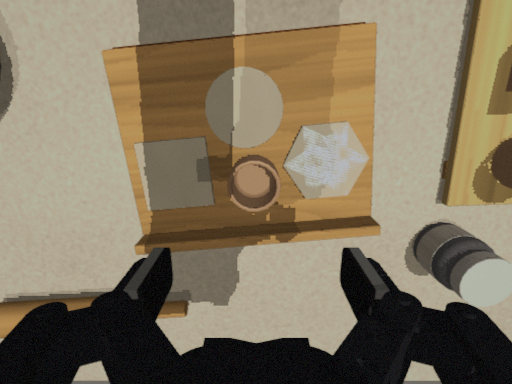

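View pics/t5.png

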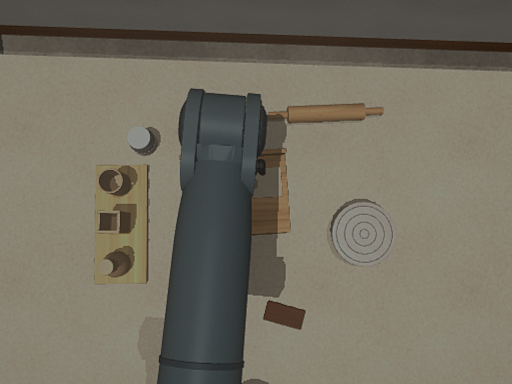

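The picture shows the bowl at (255,185) centred between the fingers, all bats empty, and the three pots standing on the board at (111,182), (107,222) and (115,264) in the top view. Now I'll grip the bowl.

```bash
python3 -m inch '{"claw":[1,1,1,1,1,1,1,1],"translation":[[1,0,25],[1,0,35],[0,0,35],[0,0,30],[0,0,18],[0,0,10],[0,0,5],[0,0,0]],"angular":[[0,0,0],[0,0,0],[0,0,0],[0,0,0],[0,0,0],[0,0,0],[0,0,0],[0,0,0]]}' 25
python3 -m inch '{"claw":[-1,-1,-1,-1,-1],"translation":[[0,0,0],[0,0,0],[0,0,0],[0,0,0],[0,0,0]],"angular":[[0,0,0],[0,0,0],[0,0,0],[0,0,0],[0,0,0]]}' 25
python3 -m inch '{"claw":[-1,-1,-1,-1,-1],"translation":[[0,0,-10],[0,0,-25],[0,0,-30],[0,0,-35],[0,0,-20]],"angular":[[0,0,0],[0,0,0],[0,0,0],[0,0,0],[0,0,0]]}'
```

```text
clock: 27.9
ee_pos: [0.6286, 0.0295, 0.2051]
ee_rot: [0.0, 0.0, 1.0, 0.0]
wrist_force: [-0.6, -0.1, 0.8]
grip_width: 0.0856
grasp_force: 0.0
clock: 28.52
ee_pos: [0.6289, 0.0294, 0.2057]
ee_rot: [0.001, 0.0, 1.0, -0.0]
wrist_force: [-0.8, 0.1, 6.1]
grip_width: 0.0518
grasp_force: 26.7
clock: 29.15
ee_pos: [0.6286, 0.0295, 0.3269]
ee_rot: [0.001, 0.0, 1.0, 0.0]
wrist_force: [0.6, -0.9, -0.8]
grip_width: 0.0518
grasp_force: 26.5
```

```bash
python3 -m inch '{"claw":[-1,-1,-1,-1,-1,-1,-1,-1,-1,-1,-1,-1],"translation":[[8,-20,0],[13,-33,0],[15,-40,0],[17,-43,0],[18,-46,0],[17,-43,0],[15,-40,0],[12,-34,0],[8,-20,0],[4,-10,0],[0,0,20],[0,0,25]],"angular":[[0,0,0],[0,0,0],[0,0,0],[0,0,0],[0,0,0],[0,0,0],[0,0,0],[0,0,0],[0,0,0],[0,0,0],[0,0,0],[0,0,0]]}'
python3 -m inch '{"claw":[-1,-1,-1,-1,-1,-1,-1],"translation":[[0,0,18],[0,0,8],[0,0,4],[0,0,1],[0,0,1],[0,0,1],[0,0,0]],"angular":[[0,0,0],[0,0,0],[0,0,0],[0,0,0],[0,0,0],[0,0,0],[0,0,0]]}'
```

```text
clock: 30.65
ee_pos: [0.5016, -0.2991, 0.2795]
ee_rot: [0.001, -0.0, 1.0, -0.0]
wrist_force: [0.6, -0.1, -1.3]
grip_width: 0.0517
grasp_force: 26.5
clock: 31.52
ee_pos: [0.5015, -0.2996, 0.2477]
ee_rot: [0.001, 0.0, 1.0, -0.0]
wrist_force: [-1.6, 0.5, 4.4]
grip_width: 0.0515
grasp_force: 26.9
```

```bash
python3 -m inch '{"claw":[0.6,1,1,1,1,1,1,1,1],"translation":[[0,0,0],[0,0,0],[0,0,0],[0,0,-10],[0,0,-30],[0,0,-30],[0,0,-30],[0,0,-15],[0,0,0]],"angular":[[0,0,0],[0,0,0],[0,0,0],[0,0,0],[0,0,0],[0,0,0],[0,0,0],[0,0,0],[0,0,0]]}'
python3 - <<'E'
from h import *
V=[cam('wrist'),cam('top'),cam('side')];save(V[0],'w6.png')
fit('tea_bowl',.06,V,(.5015,-.2997,0))
fit('turntable',0,V[:1],(.503,-.3,0))
print(get_state()['ee_pos'])
E
```

```text
clock: 32.65
ee_pos: [0.5016, -0.2997, 0.3629]
ee_rot: [0.001, 0.0, 1.0, -0.001]
wrist_force: [0.2, -0.2, -0.1]
grip_width: 0.0855
grasp_force: 0.0
tea_bowl [ 0.5012 -0.3006]  cost [0.07 0.8 ] [0.97, 0.61]
turntable [ 0.4995 -0.301 ]  cost [0.17] [0.71]
[ 0.50100102 -0.29926363  0.36057372]
```

View pics/w6.png

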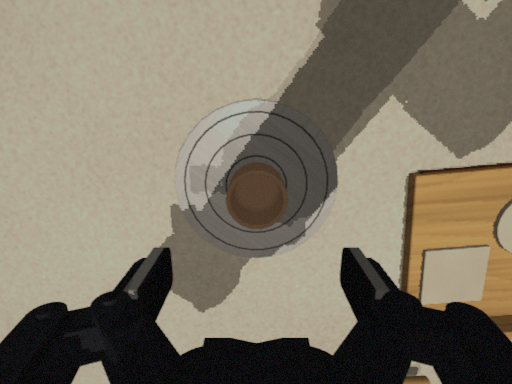

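The bowl stands at (257,193) in the middle of the turntable rings. Next comes the vase.

```bash
python3 -m inch '{"claw":[1,1,1,1,1,1,1,1,1,1,1,1],"translation":[[-1,25,0],[-1,45,0],[-1,58,0],[-1,60,0],[-1,60,0],[-1,60,0],[-1,60,0],[-1,60,0],[-1,60,0],[-1,55,0],[-1,42,0],[-1,25,0]],"angular":[[0,0,0],[0,0,0],[0,0,0],[0,0,0],[0,0,0],[0,0,0],[0,0,0],[0,0,0],[0,0,0],[0,0,0],[0,0,0],[0,0,0]]}'
python3 -m inch '{"claw":[1,1,1,1,1,1,1],"translation":[[0,0,0],[0,0,20],[0,0,30],[0,0,30],[0,0,20],[0,0,9],[0,0,0]],"angular":[[0,0,0],[0,0,0],[0,0,0],[0,0,0],[0,0,0],[0,0,0],[0,0,0]]}' 35
python3 -m inch '{"claw":[-1,-1,-1,-1,-1],"translation":[[0,0,0],[0,0,0],[0,0,0],[0,0,0],[0,0,0]],"angular":[[0,0,0],[0,0,0],[0,0,0],[0,0,0],[0,0,0]]}' 35
```

```text
clock: 34.5
ee_pos: [0.5118, 0.3136, 0.3615]
ee_rot: [-0.0, -0.001, 1.0, 0.0]
wrist_force: [-0.8, -0.6, -0.7]
grip_width: 0.0854
grasp_force: 0.0
clock: 35.38
ee_pos: [0.513, 0.31, 0.2525]
ee_rot: [-0.001, 0.0, 1.0, -0.0]
wrist_force: [-0.2, -0.3, -0.3]
grip_width: 0.0855
grasp_force: 0.0
clock: 36.0
ee_pos: [0.5139, 0.3106, 0.2539]
ee_rot: [0.001, 0.0, 1.0, 0.0]
wrist_force: [-1.6, -2.3, 5.6]
grip_width: 0.0514
grasp_force: 37.1
```

```bash
python3 -m inch '{"claw":[-1,-1,-1,-1],"translation":[[0,0,-11],[0,0,-35],[0,0,-40],[0,0,-30]],"angular":[[0,0,0],[0,0,0],[0,0,0],[0,0,0]]}'
python3 -m inch '{"claw":[-1,-1,-1,-1,-1,-1,-1,-1,-1,-1,-1],"translation":[[-5,-18,0],[-10,-30,0],[-12,-40,0],[-14,-45,0],[-15,-50,0],[-15,-50,0],[-14,-45,0],[-12,-40,0],[-9,-30,0],[-6,-20,0],[0,0,0]],"angular":[[0,0,0],[0,0,0],[0,0,0],[0,0,0],[0,0,0],[0,0,0],[0,0,0],[0,0,0],[0,0,0],[0,0,0],[0,0,0]]}'
python3 -m inch '{"claw":[-1,-1,-1,-1,-1,-1,-1,-1,-1,-1],"translation":[[0,0,20],[0,0,30],[0,0,25],[0,0,18],[0,0,9],[0,0,4],[0,0,2],[0,0,1],[0,0,1],[0,0,0]],"angular":[[0,0,0],[0,0,0],[0,0,0],[0,0,0],[0,0,0],[0,0,0],[0,0,0],[0,0,0],[0,0,0],[0,0,0]]}'
```

```text
clock: 36.5
ee_pos: [0.5133, 0.3106, 0.3702]
ee_rot: [-0.0, 0.0, 1.0, 0.0]
wrist_force: [0.8, 0.1, -3.4]
grip_width: 0.052
grasp_force: 38.2
clock: 37.88
ee_pos: [0.6251, -0.0592, 0.3672]
ee_rot: [-0.001, 0.001, 1.0, 0.0]
wrist_force: [0.2, 0.5, -3.7]
grip_width: 0.0518
grasp_force: 38.1
clock: 39.12
ee_pos: [0.6257, -0.0576, 0.2599]
ee_rot: [0.001, 0.0, 1.0, -0.0]
wrist_force: [-1.6, -0.0, 3.6]
grip_width: 0.0519
grasp_force: 38.7
```

```bash
python3 -m inch '{"claw":[0.6,1,1,1,1,1,1,1],"translation":[[0,0,0],[0,0,0],[0,0,0],[0,0,-10],[0,0,-30],[0,0,-30],[0,0,-25],[0,0,-10]],"angular":[[0,0,0],[0,0,0],[0,0,0],[0,0,0],[0,0,0],[0,0,0],[0,0,0],[0,0,0]]}'
python3 -m inch '{"claw":[1,1,1,1,1,1,1,1,1,1,1],"translation":[[0,20,0],[2,33,0],[2,40,0],[2,47,0],[2,50,0],[2,50,0],[2,46,0],[2,38,0],[1,30,0],[0,18,0],[0,0,0]],"angular":[[0,0,0],[0,0,0],[0,0,0],[0,0,0],[0,0,0],[0,0,0],[0,0,0],[0,0,0],[0,0,0],[0,0,0],[0,0,0]]}'
python3 -m inch '{"claw":[1,1,1,1,1,1,1],"translation":[[0,0,20],[0,0,30],[0,0,30],[0,0,20],[0,0,14],[0,0,7],[0,0,0]],"angular":[[0,0,0],[0,0,0],[0,0,0],[0,0,0],[0,0,0],[0,0,0],[0,0,0]]}' 35
python3 -m inch '{"claw":[-1,-1,-1,-1,-1],"translation":[[0,0,0],[0,0,0],[0,0,0],[0,0,0],[0,0,0]],"angular":[[0,0,0],[0,0,0],[0,0,0],[0,0,0],[0,0,0]]}' 35
```

```text
clock: 40.12
ee_pos: [0.6259, -0.0576, 0.3662]
ee_rot: [0.002, 0.0, 1.0, -0.0]
wrist_force: [0.0, -0.1, -0.3]
grip_width: 0.0858
grasp_force: 0.0
clock: 41.5
ee_pos: [0.6099, 0.3159, 0.3626]
ee_rot: [-0.001, -0.001, 1.0, -0.0]
wrist_force: [0.3, -1.3, 0.5]
grip_width: 0.0855
grasp_force: 0.0
clock: 42.38
ee_pos: [0.6106, 0.3142, 0.2427]
ee_rot: [-0.0, 0.0, 1.0, -0.0]
wrist_force: [0.0, -0.4, 0.3]
grip_width: 0.0855
grasp_force: 0.0
clock: 43.0
ee_pos: [0.611, 0.3145, 0.244]
ee_rot: [0.001, 0.0, 1.0, 0.0]
wrist_force: [-0.5, -2.1, 4.9]
grip_width: 0.0582
grasp_force: 38.5
```

```bash
python3 -m inch '{"claw":[-1,-1,-1,-1,-1,-1,-1,-1,-1,-1,-1],"translation":[[0,0,-11],[0,0,-30],[0,0,-25],[0,-20,0],[0,-32,0],[0,-40,0],[0,-40,0],[0,-35,0],[0,-26,0],[0,-16,0],[0,0,0]],"angular":[[0,0,0],[0,0,0],[0,0,0],[0,0,0],[0,0,0],[0,0,0],[0,0,0],[0,0,0],[0,0,0],[0,0,0],[0,0,0]]}'
python3 -m inch '{"claw":[-1,-1,-1,-1,-1,-1,-1,-1,-1],"translation":[[0,0,15],[0,0,20],[0,0,12],[0,0,6],[0,0,3],[0,0,2],[0,0,1],[0,0,1],[0,0,0]],"angular":[[0,0,0],[0,0,0],[0,0,0],[0,0,0],[0,0,0],[0,0,0],[0,0,0],[0,0,0],[0,0,0]]}'
```

```text
clock: 44.38
ee_pos: [0.6099, 0.1043, 0.3078]
ee_rot: [-0.001, 0.001, 1.0, 0.0]
wrist_force: [0.3, 0.7, -2.3]
grip_width: 0.0589
grasp_force: 38.6
clock: 45.5
ee_pos: [0.6107, 0.1055, 0.25]
ee_rot: [0.001, 0.0, 1.0, 0.0]
wrist_force: [-1.2, -0.6, 5.5]
grip_width: 0.0581
grasp_force: 39.2
```

```bash
python3 -m inch '{"claw":[0.6,1,1,1,1,1,1,1],"translation":[[0,0,0],[0,0,0],[0,0,0],[0,0,-11],[0,0,-30],[0,0,-30],[0,0,-25],[0,0,-15]],"angular":[[0,0,0],[0,0,0],[0,0,0],[0,0,0],[0,0,0],[0,0,0],[0,0,0],[0,0,0]]}'
python3 -m inch '{"claw":[1,1,1,1,1,1,1,1,1],"translation":[[15,15,0],[25,25,0],[30,30,0],[30,30,0],[30,30,0],[30,30,0],[25,25,0],[14,16,0],[0,0,0]],"angular":[[0,0,0],[0,0,0],[0,0,0],[0,0,0],[0,0,0],[0,0,0],[0,0,0],[0,0,0],[0,0,0]]}'
python3 -m inch '{"claw":[1,1,1,1,1,1],"translation":[[0,0,20],[0,0,25],[0,0,20],[0,0,14],[0,0,6],[0,0,0]],"angular":[[0,0,0],[0,0,0],[0,0,0],[0,0,0],[0,0,0],[0,0,0]]}' 35
python3 -m inch '{"claw":[-1,-1,-1,-1,-1,-1],"translation":[[0,0,0],[0,0,0],[0,0,0],[0,0,0],[0,0,0],[0,0,0]],"angular":[[0,0,0],[0,0,0],[0,0,0],[0,0,0],[0,0,0],[0,0,0]]}' 35
```

```text
clock: 46.5
ee_pos: [0.6108, 0.1055, 0.362]
ee_rot: [0.001, 0.0, 1.0, 0.0]
wrist_force: [1.0, 0.3, -0.5]
grip_width: 0.0856
grasp_force: 0.0
clock: 47.62
ee_pos: [0.4105, 0.3073, 0.3597]
ee_rot: [-0.0, -0.001, 1.0, -0.0]
wrist_force: [0.7, 0.1, -0.2]
grip_width: 0.0857
grasp_force: 0.0
clock: 48.38
ee_pos: [0.4117, 0.3064, 0.2747]
ee_rot: [-0.0, 0.0, 1.0, -0.0]
wrist_force: [-0.3, -0.3, -0.5]
grip_width: 0.0853
grasp_force: 0.0
clock: 49.12
ee_pos: [0.4117, 0.3065, 0.2752]
ee_rot: [0.0, 0.0, 1.0, -0.0]
wrist_force: [-0.6, -1.9, 5.7]
grip_width: 0.0317
grasp_force: 34.7
```

```bash
python3 -m inch '{"claw":[-1,-1,-1,-1,-1,-1,-1,-1,-1,-1,-1,-1],"translation":[[0,0,-11],[0,0,-35],[0,0,-35],[0,0,-25],[-10,-20,0],[-18,-36,0],[-20,-40,0],[-20,-40,0],[-20,-40,0],[-20,-40,0],[-18,-36,0],[-12,-24,0]],"angular":[[0,0,0],[0,0,0],[0,0,0],[0,0,0],[0,0,0],[0,0,0],[0,0,0],[0,0,0],[0,0,0],[0,0,0],[0,0,0],[0,0,0]]}'
python3 -m inch '{"claw":[-1,-1,-1,-1,-1,-1,-1,-1,-1,-1,-1],"translation":[[-6,-12,0],[0,0,0],[0,0,25],[0,0,30],[0,0,22],[0,0,12],[0,0,5],[0,0,3],[0,0,2],[0,0,1],[0,0,0]],"angular":[[0,0,0],[0,0,0],[0,0,0],[0,0,0],[0,0,0],[0,0,0],[0,0,0],[0,0,0],[0,0,0],[0,0,0],[0,0,0]]}'
```

```text
clock: 50.62
ee_pos: [0.5499, 0.029, 0.3804]
ee_rot: [-0.0, 0.001, 1.0, 0.0]
wrist_force: [-0.8, -0.2, -3.0]
grip_width: 0.0311
grasp_force: 35.6
clock: 52.0
ee_pos: [0.5556, 0.0184, 0.2812]
ee_rot: [0.001, 0.0, 1.0, 0.0]
wrist_force: [1.0, 0.2, -0.9]
grip_width: 0.0313
grasp_force: 35.5
```

```bash
python3 -m inch '{"claw":[-1,-1],"translation":[[0,0,1],[0,0,0]],"angular":[[0,0,0],[0,0,0]]}'
python3 -m inch '{"claw":[0,0.6,1,1,1,1,1,1,1,1],"translation":[[0,0,0],[0,0,0],[0,0,0],[0,0,0],[0,0,-10],[0,0,-25],[0,0,-30],[0,0,-30],[0,0,-30],[0,0,0]],"angular":[[0,0,0],[0,0,0],[0,0,0],[0,0,0],[0,0,0],[0,0,0],[0,0,0],[0,0,0],[0,0,0],[0,0,0]]}'
python3 -m inch '{"claw":[1,1,1,1,1,1],"translation":[[20,0,-10],[25,0,-10],[25,0,-10],[25,0,0],[15,0,0],[0,0,0]],"angular":[[0,0,0],[0,0,0],[0,0,0],[0,0,0],[0,0,0],[0,0,0]]}'
python3 - <<'E'
from h import *
V=[cam('wrist'),cam('top'),cam('side')];save(V[0],'w7.png');save(V[2],'s7.png')
fit('bottle',.024,V,(.5562,.018,0))
fit('slab_vase',.024,V,(.6255,-.058,0),True)
fit('tumbler',.024,V,(.6105,.105,0))
fit('tea_bowl',.06,V[1:],(.5015,-.2997,0))
E
```

```text
clock: 52.25
ee_pos: [0.5557, 0.0184, 0.2812]
ee_rot: [0.001, 0.0, 1.0, -0.0]
wrist_force: [-2.0, -0.3, 5.9]
grip_width: 0.0315
grasp_force: 36.2
clock: 53.5
ee_pos: [0.5563, 0.0184, 0.408]
ee_rot: [0.003, 0.0, 1.0, -0.0]
wrist_force: [0.2, -0.0, -1.1]
grip_width: 0.0857
grasp_force: 0.0
clock: 54.25
ee_pos: [0.4446, 0.0186, 0.4343]
ee_rot: [-0.0, 0.0, 1.0, 0.0]
wrist_force: [0.2, 0.6, 1.1]
grip_width: 0.0853
grasp_force: 0.0
bottle [0.5559 0.0175]  cost [0.08 0.04 0.1 ] [0.83, 0.86, 0.68]
slab_vase [ 0.625  -0.0586] 0.3 cost [0.14 0.06 0.08] [0.76, 0.75, 0.7]
tumbler [0.6101 0.105 ]  cost [0.07 0.07 0.07] [0.81, 0.71, 0.72]
tea_bowl [ 0.5009 -0.2985]  cost [0.14 0.1 ] [0.95, 0.74]
```

View pics/w7.png

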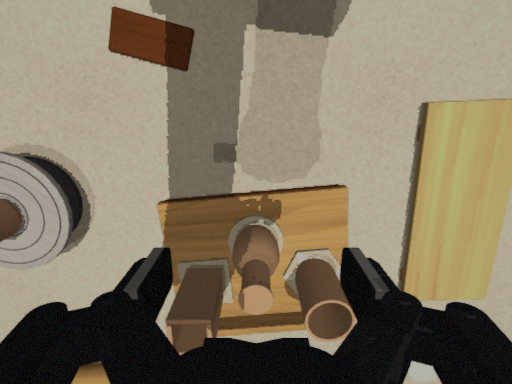

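View pics/s7.png

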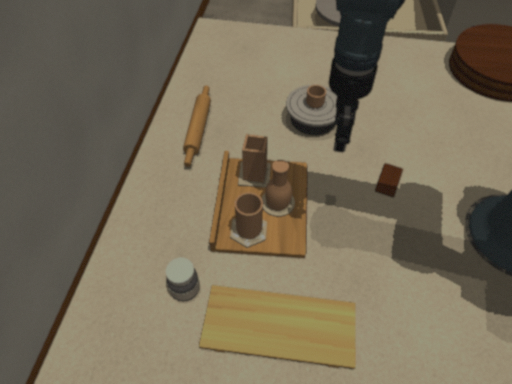

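All three pots stand centred on their bats: the vase at (254,165), the bottle at (279,190) and the tumbler at (249,217) in the side view. The bowl is on the turntable at (315,97), the board is empty, and the jar hasn't moved.

```bash
python3 -c "
from cell import ctrl; print(ctrl.job_done())"
```

```text
the job is handed in; nothing more can be done
None
```

The job is handed in: the last pictures showed the tea bowl within about 2 mm of the turntable's middle and the bottle, square vase and tumbler upright within about 1 mm of their bats' centres, with the gripper clear and the jar untouched; the hand-in returned no verdict.

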